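# Clamp the chopping board

## Robot

A 6-joint arm with a two-finger parallel gripper is mounted at the origin on a cart in front of the work surface, level with it; the furniture and walls round the work are solid. World frame = base frame: x ahead of the robot, y to its left, z up, the work surface at z = 0. Lengths are in m, angles in rad, forces in N, time in s.
With the tool pointing down it reaches from about 0.35 to 0.975 m from the base axis. Payload 4.9 kg.
Tool frame: the origin (TCP) lies midway between the tips of the shut fingers; the grasp point (between the pads) lies 19 mm behind it; z points along the fingers, y is the direction in which the jaws open and shut (so a half turn about z gives the same grasp; the last joint's range is limited). The gripper opens to 85 mm and grips with 20 to 120 N. Pads are 22 mm wide; open, the fingers measure 114 mm over their backs; the gripper's body (76 mm by 85 mm) begins 54 mm behind the grasp point. The pads swing forward as they close: fully open they stand 13 mm farther back than shut.
Start: joints at [1.161, 0.053, 1.613, -0, 1.476, -0.119], TCP at [0.179, 0.599, 0.231] pointing down, gripper open.
Joint ranges: [-3.01, 3.01], [-1.01, 2.22], [0.06, 2.58], [-1.02, 4.17], [0.09, 2.62], [-3.14, 3.14]. Speed limits (rad/s): [2.57, 2.57, 3.14, 3.14, 3.14, 3.14].

## Interface

Orientations are given as a rotation vector (axis times angle).
In Python, from station import ctrl gives the robot as it stands.
- The arm moves only by the tool play_rows, never from a script. Its argument "motion" is a list that holds one entry, the list of rows, each a list of 7 numbers: the closure, from -1 (fully open) to 1 (shut), then the shift along the tool's x, y, z in cm, then the turn, a rotation vector about the tool's x, y, z in degrees. A call has 1 to 20 rows; each row is the pose to reach, as a shift and turn from the pose measured when the call began, along the tool's axes at that moment; what a row does not reach only later rows make up. A row lasts 1/8 s, in which the tool goes at most 62.5 mm and 10.7 degrees, less where a joint would pass 70% of its speed; a pose out of reach is approached as far as the arm can. A call with a gripper value outside its range is refused whole. The fingers move at their own pace and stop on an object; "newtons" is the grip in N (left out, the last holds). Time passes only in rows, so rows that repeat a pose let the fingers close. It gives the time, the measured TCP pose, the force and the opening at its end, in the units of the state.
- ctrl.get_obs(): the state, without advancing time (a new reading comes with each control period).
- ctrl.get_image(name): name is "scene" or "top" or "wrist"; returns a dict with "color" (400x640x3 uint8, red, green, blue), "mtx" (3x3 intrinsics, pixels), "T" (4x4, takes a point from camera to world coordinates). Camera axes: x right, y up, looking along -z (the intrinsics and any distortion apply to the point x, -y, -z); pixel columns grow to the right and rows downward; lengths in m; the calibration is good to about 2 mm. A picture is of the moment at which its call begins. There is no depth.
- ctrl.finish_job(): hands the job in, once; it reports no verdict.
The state is a dict: "t": time; "q": joint angles; "dq": joint speeds; "effort": joint torques, N m; "tool_pos": TCP position; "tool_rot": TCP orientation; "contact_force": force on the tool from outside, world axes, zero at the start; "wrist_torque": the same for the moment, N m; "opening": finger opening in m.
Only numpy, scipy, OpenCV 4.12 (cv2) and the standard library are available. Lean on these libraries where they do the work, as an engineer would, in place of code of your own. Each camera call takes 0.05 s, during which the arm holds its last target.

## Task

Clamp the chopping board to the worktop: on the clamp that stands over the board, turn the wing nut clockwise (seen from above) until its foot just touches the board, then an eighth of a turn (45 degrees) further, and let go. The board must stay where it lies, and the other clamp must be left as it is.

Things in the scene. Friction and masses are not known exactly. Their poses are not given: they have to be found in the camera images.
- wing (a joint): angle (rad) of the wing nut on the clamp over the chopping board; grows clockwise seen from above. 0: its bar is in line with the clamp's arm, and just there the foot touches the board. Starts 12 to 37 degrees short of that (negative: bar anticlockwise of the arm's line). Keeps its height as it turns; resists with 0.1 N m, after touching up to 0.2; stays where left. Stops at -0.8 and 1.6
- nut (a point): centre of the wing nut's upright black bar (58 long, 12 thick, 24 high) on top of the clamp over the board, 121 above the worktop. Under the bar a neck 20 across, then the aluminium arm (28 wide, top 83 above the worktop; nothing else of the clamp is higher). Does not turn with the nut: z up, x level along the arm from screw to post (away from the robot), y to the left of that
- foot: spring-backed rubber-soled foot, 36 across, of the clamp over the board; origin at the centre of its underside, straight below point nut. It does not turn; it sinks 1 mm per 10 degrees of the nut until it rests on the board, then presses harder, about 12 N after 45 degrees more
- board: loose white chopping board, 220 x 320 x 10, flat on the worktop with the clamp's foot over its far part; origin at the centre of its underside, x along the 220 side (away from the robot), z up. A garlic bulb lies on it
- spare_tip (a point): centre of one end of the wing nut's bar (28 from its screw axis, 121 above the worktop) on the other, identical clamp, which stands over the bare worktop with only a low tin before it; not to be turned
Not all that is in view belongs to the job. Leave any yellow look-alike of the part that bears wing alone.

How it is judged:
By the outcome, as a careful person would: the job done as asked, in the order asked, and still so for the second after the job is handed in, with the robot touching nothing.
It also fails if it takes over 32 s, if anything falls off the work surface, if the arm or the gripper's body presses on something with over 40 N, if the wrist force passes 120 N, or if a joint passes its speed limit or range.

## Working session

There is one attempt and no reset: what is moved stays moved. The work goes in short steps, Python scripts to look and compute and a tool call to move; the robot and the scene stay as the last step left them, time stands still between calls to the robot, and variables do not carry over. Pictures are saved under pics/ and viewed, and the job is handed in when it is done.

Besides the shell and the picture viewer there is one more tool, called after "Emit:" as name(argument=value, ...) on one line, values as JSON. play_rows: Moves the arm, as the interface text tells. Its arguments: {"type":"object","properties":{"motion":{"type":"array"},"newtons":{"type":"number"}},"required":["motion"]}

```bash
ls; mkdir -p pics
python3 - <<'E'
from station import ctrl
import cv2,numpy as np
o=ctrl.get_obs();print(o)
for n in("scene","top","wrist"):
    d=ctrl.get_image(n);cv2.imwrite(f"pics/{n}0.png",d["color"][:,:,::-1]);np.savez(f"pics/{n}0.npz",**d);print(n,d["mtx"].tolist(),d["T"].round(3).tolist(),[k for k in d])
E
```

```text
pics
{'t': 0.0, 'q': array([ 1.16099790e+00,  5.33644715e-02,  1.61429395e+00, -6.06805543e-06,
        1.47599543e+00, -1.19040978e-01]), 'dq': array([ 0.00097642, -0.00013954, -0.00014408,  0.00047687,  0.00064841,
       -0.00011948]), 'effort': array([-3.49111478e-04, -3.93687344e+01, -3.70175672e+01, -1.06114921e-04,
        7.14318754e-03, -2.58728761e-05]), 'tool_pos': array([0.1789499 , 0.59818458, 0.23005833]), 'tool_rot': array([-0.45503531, -3.1079237 ,  0.00312715]), 'contact_force': array([-0.2278459 , -0.74508217,  0.62968869]), 'wrist_torque': array([-0.04054675, -0.01630622,  0.03239502]), 'opening': 0.08558356208391737}
scene [[464.65291182638833, 0.0, 318.85566846497613], [0.0, 464.65291182638833, 192.5116405376211], [0.0, 0.0, 1.0]] [[0.488, 0.609, -0.625, -0.117], [-0.873, 0.348, -0.343, -0.385], [0.008, 0.713, 0.702, 0.89], [0.0, 0.0, 0.0, 1.0]] ['color', 'mtx', 'T']
top [[506.1759567237245, 0.0, 312.96535695988723], [0.0, 506.1759567237245, 206.66416320297088], [0.0, 0.0, 1.0]] [[0.029, 0.981, -0.194, 0.342], [-0.999, 0.033, 0.016, -0.0], [0.022, 0.193, 0.981, 1.318], [0.0, 0.0, 0.0, 1.0]] ['color', 'mtx', 'T']
wrist [[328.06828933549764, 0.0, 325.76325553998066], [0.0, 328.06828933549764, 198.61355896336264], [0.0, 0.0, 1.0]] [[0.289, -0.925, -0.247, 0.116], [0.957, 0.278, 0.076, 0.618], [-0.001, -0.258, 0.966, 0.373], [0.0, 0.0, 0.0, 1.0]] ['color', 'mtx', 'T']
```

View pics/scene0.png

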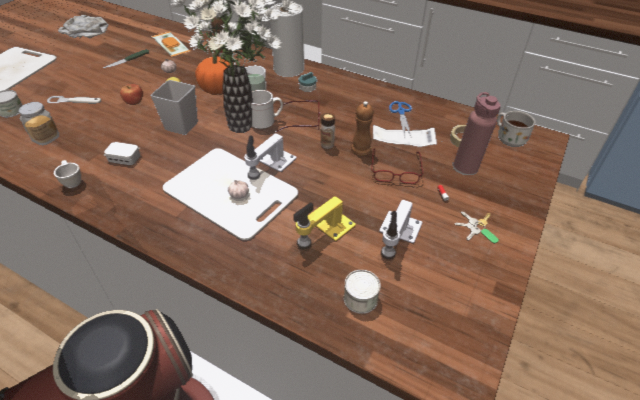

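View pics/top0.png

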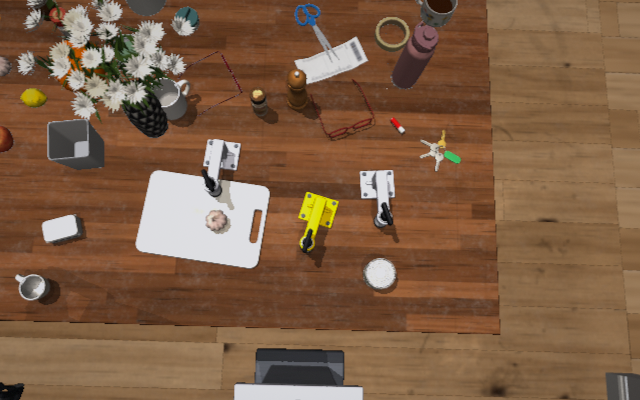

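View pics/wrist0.png

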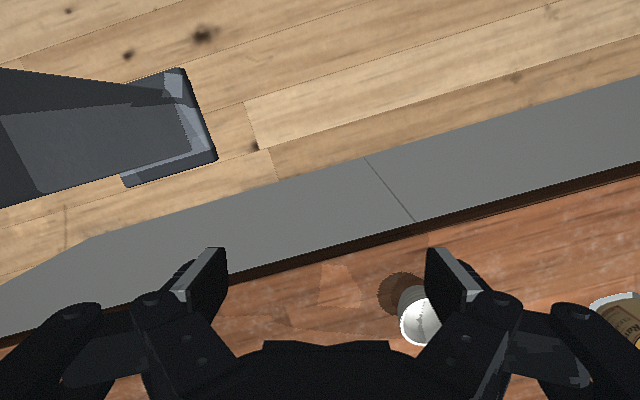

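The clamp over the board is at about (212,178) in top and (252,155) in scene. The yellow look-alike and the spare clamp are to the right. I'll zoom in on the first one.

Run:
```python
import cv2,numpy as np
a=cv2.imread("pics/top0.png")[125:215,170:260];b=cv2.imread("pics/scene0.png")[120:200,220:310]
a=cv2.resize(a,(400,400),interpolation=0);b=cv2.resize(b,(400,356),interpolation=0)
b=cv2.copyMakeBorder(b,0,44,0,0,0)
cv2.imwrite("pics/z0.png",np.hstack([a,b]))
```

```text
(no output)
```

View pics/z0.png

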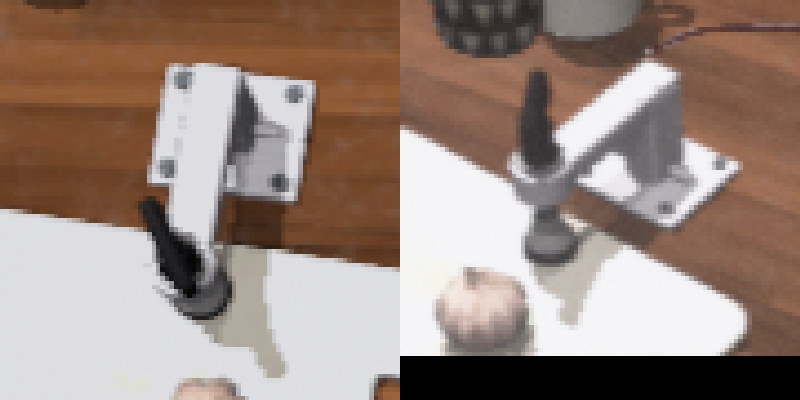

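```bash
cat > h.py <<'E'
import numpy as np,cv2
from scipy.spatial.transform import Rotation as R
def load(n): return dict(np.load(f"pics/{n}.npz"))
def ray(d,u,v):
    K,T=d["mtx"],d["T"]; c=np.linalg.inv(K)@[u,v,1.]; c=np.array([c[0],-c[1],-c[2]])
    return T[:3,3],T[:3,:3]@c
def cast(d,u,v,z):
    o,r=ray(d,u,v); return o+r*(z-o[2])/r[2]
def proj(d,p):
    c=d["T"][:3,:3].T@(np.array(p)-d["T"][:3,3]); c=np.array([c[0],-c[1],-c[2]]); q=d["mtx"]@c; return q[:2]/q[2]
def tri(d1,p1,d2,p2):
    o1,r1=ray(d1,*p1);o2,r2=ray(d2,*p2)
    s=np.linalg.lstsq(np.c_[r1,-r2],o2-o1,rcond=None)[0]
    return (o1+r1*s[0]+o2+r2*s[1])/2, np.linalg.norm(o1+r1*s[0]-o2-r2*s[1])
E
python3 - <<'E'
from h import *
np.set_printoptions(precision=4,suppress=True)
t=load("top0");s=load("scene0")
for d,box in((t,(190,160,225,200)),(s,(240,130,265,170))):
    g=d["color"].max(2)[box[1]:box[3],box[0]:box[2]]
    n,l,st,c=cv2.connectedComponentsWithStats((g<50).astype(np.uint8))
    for i in range(1,n):
        if st[i][4]>15: print(st[i]+np.array([box[0],box[1],0,0,0]),c[i]+box[:2])
f=lambda u,v:(170+u/4.444-.5,125+v/4.444-.5)
e1=cast(t,*f(146,202),.133);e2=cast(t,*f(193,292),.109)
print("bar ends",e1,e2,np.linalg.norm((e1-e2)[:2]),"mid",(e1+e2)/2)
# arm edges z .083
for p,q in(((196,66),(170,200)),((240,70),(215,215))):
    a,b=cast(t,*f(*p),.083),cast(t,*f(*q),.083); print(a,b,np.degrees(np.arctan2(*(a-b)[1::-1])))
E
```

```text
[202 170  13  22 126] [208.3492 180.9603]
bar ends [0.6575 0.2501 0.133 ] [0.6138 0.2258 0.109 ] 0.04998238470177601 mid [0.6357 0.2379 0.121 ]
[0.7522 0.2379 0.083 ] [0.6725 0.2472 0.083 ] -6.649495076311921
[0.7507 0.2127 0.083 ] [0.6646 0.2213 0.083 ] -5.713830339874908
```

```bash
cat >> h.py <<'E'
def plan(o,pos,yaw):
    "tool down, tool x at yaw (deg) or yaw+180; returns both in cm/deg"
    Rt=R.from_rotvec(o["tool_rot"]).as_matrix()
    for y in (yaw,yaw+180):
        a=np.radians(y); x=np.array([np.cos(a),np.sin(a),0]); z=np.array([0,0,-1.]); G=np.c_[x,np.cross(z,x),z]
        print("yaw",y,"shift cm",(Rt.T@(np.array(pos)-o["tool_pos"])*100).round(2),"turn",np.degrees(R.from_matrix(Rt.T@G).as_rotvec()).round(1))
def toolyaw(o):
    x=R.from_rotvec(o["tool_rot"]).as_matrix()[:,0]; return np.degrees(np.arctan2(x[1],x[0]))
E
python3 - <<'E'
from h import *
from station import ctrl
o=ctrl.get_obs();print(R.from_rotvec(o["tool_rot"]).as_matrix().round(3),toolyaw(o),np.degrees(o["q"]).round(1))
plan(o,[.60,.237,.26],24)
E
```

```text
[[-0.958  0.287 -0.001]
 [ 0.287  0.958 -0.001]
 [ 0.    -0.002 -1.   ]] 163.3400603825787 [66.5  3.  92.5  0.  84.6 -6.8]
yaw 24 shift cm [-50.69 -22.55  -2.94] turn [-1.000e-01  1.000e-01  1.393e+02]
yaw 204 shift cm [-50.69 -22.55  -2.94] turn [ -0.1  -0.  -40.7]
```

Emit:
play_rows(motion=[[[-1,-5,-2.2,-3,0,0,-4],[-1,-10,-4.5,-3,0,0,-8],[-1,-15,-6.8,-3,0,0,-12],[-1,-20,-9,-3,0,0,-16],[-1,-25,-11.2,-3,0,0,-20],[-1,-30,-13.5,-3,0,0,-25],[-1,-35,-15.7,-3,0,0,-30],[-1,-40,-18,-3,0,0,-35],[-1,-45,-20,-3,0,0,-38],[-1,-50.7,-22.5,-2.5,0,0,-40.7],[-1,-50.7,-22.5,-2.5,0,0,-40.7],[-1,-50.7,-22.5,-2.5,0,0,-40.7]]])

```text
t: 1.65
tool_pos: [0.5999, 0.2374, 0.255]
tool_rot: [0.653, -3.071, 0.001]
contact_force: [-0.5, 0.1, 0.8]
opening: 0.085
```

Run:
```python
from h import *
from station import ctrl
d=ctrl.get_image("wrist");cv2.imwrite("pics/wrist1.png",d["color"][:,:,::-1]);np.savez("pics/wrist1.npz",**d)
o=ctrl.get_obs();print(o["t"],o["tool_pos"],toolyaw(o),np.degrees(o["q"]).round(1))
```

```text
1.7 [0.59955947 0.23799595 0.25536211] -155.93124417420913 [ 15.1   5.   88.   -0.   87.1 -99. ]
```

View pics/wrist1.png

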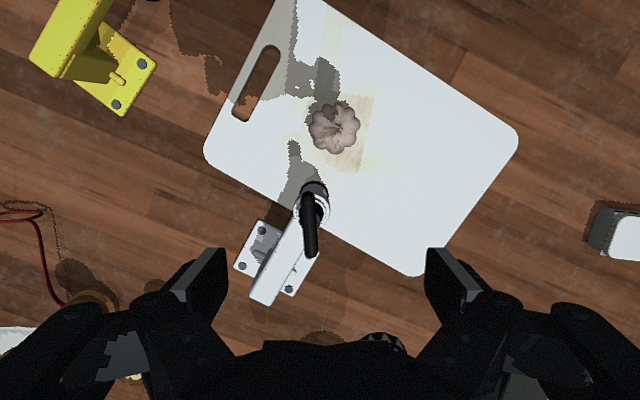

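Run:
```python
from h import *
np.set_printoptions(precision=4,suppress=True)
d=load("wrist1");print(d["T"])
print("tcp proj",proj(d,[.5996,.238,.2554]))
c=d["color"][170:310,225:345]
cv2.imwrite("pics/z1.png",cv2.resize(c[:,:,::-1],(600,600*140//120*1),interpolation=0)[:600])
```

```text
[[-0.4051 -0.8837 -0.2344  0.5404]
 [ 0.9143 -0.3915 -0.1039  0.2114]
 [ 0.     -0.2564  0.9666  0.3978]
 [ 0.      0.      0.      1.    ]]
tcp proj [326.4794 254.3339]
```

View pics/z1.png

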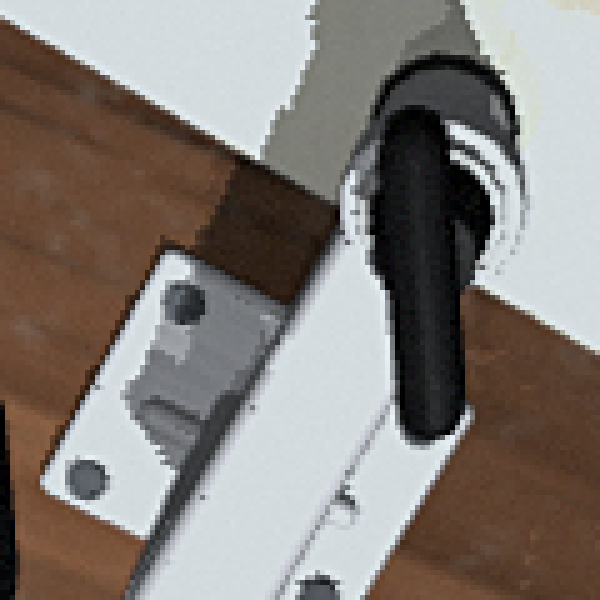

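Run:
```python
from h import *
np.set_printoptions(precision=4,suppress=True)
d=load("wrist1");f=lambda u,v:(225+(u+.5)/5-.5,170+(v+.5)/5-.5)
a=cast(d,*f(432,440),.133);b=cast(d,*f(413,105),.109)
ang=lambda v:np.degrees(np.arctan2(v[1],v[0]))
print("bar",a,b,np.linalg.norm((a-b)[:2]),ang(a-b),(a+b)/2)
# arm edges
c=d["color"]; g=cv2.cvtColor(c,cv2.COLOR_RGB2GRAY)
L=cv2.createLineSegmentDetector().detect(g)[0][:,0]
for l in L:
    if np.hypot(l[2]-l[0],l[3]-l[1])>18 and all((l[[0,2]]>240)&(l[[0,2]]<325)) and all((l[[1,3]]>190)&(l[[1,3]]<310)):
        p,q=cast(d,*l[:2],.083),cast(d,*l[2:],.083)
        s=1 if p[0]>q[0] else -1
        print(l.round(1),p,q,ang(s*(p-q)).round(2))
# circle ring etc
t=load("top0");g=cv2.cvtColor(t["color"],cv2.COLOR_RGB2GRAY)
L=cv2.createLineSegmentDetector().detect(g)[0][:,0]
for l in L:
    if np.hypot(l[2]-l[0],l[3]-l[1])>12 and all((l[[0,2]]>195)&(l[[0,2]]<245)) and all((l[[1,3]]>130)&(l[[1,3]]<195)):
        p,q=cast(t,*l[:2],.083),cast(t,*l[2:],.083)
        s=1 if p[0]>q[0] else -1
        print("top",l.round(1),p,q,ang(s*(p-q)).round(2))
```

```text
bar [0.6588 0.2497 0.133 ] [0.6104 0.2241 0.109 ] 0.05477434176716649 27.926136058532254 [0.6346 0.2369 0.121 ]
[304.5 256.9 301.5 225.5] [0.6832 0.2504 0.083 ] [0.6526 0.2342 0.083 ] 27.95
[253.9 276.6 268.2 248.2] [0.7258 0.2103 0.083 ] [0.6893 0.2123 0.083 ] -3.23
[247.3 296.  267.4 305.7] [0.7503 0.2119 0.083 ] [0.7525 0.2361 0.083 ] 84.66
[281.4 231.5 259.2 219.7] [0.6668 0.2179 0.083 ] [0.6642 0.1927 0.083 ] 84.11
[292.4 296.4 318.5 253.8] [0.7311 0.2565 0.083 ] [0.6741 0.2624 0.083 ] -5.85
[270.8 303.9 287.7 271.6] [0.7489 0.2386 0.083 ] [0.7059 0.2408 0.083 ] -2.97
[292.8 216.5 248.7 294.7] [0.6473 0.2224 0.083 ] [0.7482 0.2128 0.083 ] -5.44
[288.8 271.  301.5 248.6] [0.7048 0.2416 0.083 ] [0.6759 0.2439 0.083 ] -4.58
[316.4 229.3 317.8 248.1] [0.6502 0.2496 0.083 ] [0.6685 0.2592 0.083 ] 27.55
[266.5 200.3 245.3 191.3] [0.6423 0.1921 0.083 ] [0.6421 0.1697 0.083 ] 89.49
[313.9 253.1 311.8 213.2] [0.6753 0.2577 0.083 ] [0.6363 0.2386 0.083 ] 26.05
[306.5 213.2 310.  254.3] [0.6384 0.2337 0.083 ] [0.6782 0.2545 0.083 ] 27.68
top [205.6 186.9 203.1 174.4] [0.6275 0.2494 0.083 ] [0.6594 0.2579 0.083 ] 14.99
top [217.2 177.  218.5 164.3] [0.6538 0.2222 0.083 ] [0.687  0.2211 0.083 ] -1.88
top [236.  168.2 239.8 144.2] [0.6784 0.1766 0.083 ] [0.7416 0.1709 0.083 ] -5.19
top [218.9 163.5 223.  141.8] [0.6891 0.2203 0.083 ] [0.7464 0.2138 0.083 ] -6.47
top [207.  139.6 202.4 164.5] [0.7508 0.2545 0.083 ] [0.6851 0.2614 0.083 ] -5.99
top [220.5 167.5 234.5 169.9] [0.6788 0.2156 0.083 ] [0.6738 0.1802 0.083 ] 81.81
top [239.3 142.2 224.2 140.8] [0.7469 0.1723 0.083 ] [0.7493 0.2107 0.083 ] 86.44
```

Run:
```python
from h import *
from station import ctrl
o=ctrl.get_obs()
plan(o,[.6346,.237,.16],27.9);plan(o,[.6346,.237,.114],27.9)
```

```text
yaw 27.9 shift cm [-3.18 -1.51  9.53] turn [ -0.2   0.  176.2]
yaw 207.9 shift cm [-3.18 -1.51  9.53] turn [-0.  -0.1 -3.8]
yaw 27.9 shift cm [-3.18 -1.51 14.13] turn [ -0.2   0.  176.2]
yaw 207.9 shift cm [-3.18 -1.51 14.13] turn [-0.  -0.1 -3.8]
```

Emit:
play_rows(motion=[[[-1,-2,-0.9,3,0,0,-2],[-1,-3.2,-1.5,6,0,0,-3.8],[-1,-3.2,-1.5,9,0,0,-3.8],[-1,-3.2,-1.5,11,0,0,-3.8],[-1,-3.2,-1.5,11,0,0,-3.8],[-1,-3.2,-1.5,11,0,0,-3.8]]])

```text
t: 2.45
tool_pos: [0.6353, 0.2378, 0.147]
tool_rot: [-0.757, 3.048, -0.001]
contact_force: [0.2, 0.3, 0.7]
opening: 0.0856
```

Run:
```python
from h import *
from station import ctrl
d=ctrl.get_image("wrist");cv2.imwrite("pics/wrist2.png",d["color"][:,:,::-1]);np.savez("pics/wrist2.npz",**d)
o=ctrl.get_obs();print(o["t"],o["tool_pos"],toolyaw(o)+360)
plan(o,[.6346,.237,.114],27.9)
```

```text
2.5 [0.63558432 0.23779623 0.14746019] 207.8964442429982
yaw 27.9 shift cm [ 0.13 -0.02  3.35] turn [1.0e-01 1.0e-01 1.8e+02]
yaw 207.9 shift cm [ 0.13 -0.02  3.35] turn [-0.1  0.1 -0. ]
```

View pics/wrist2.png

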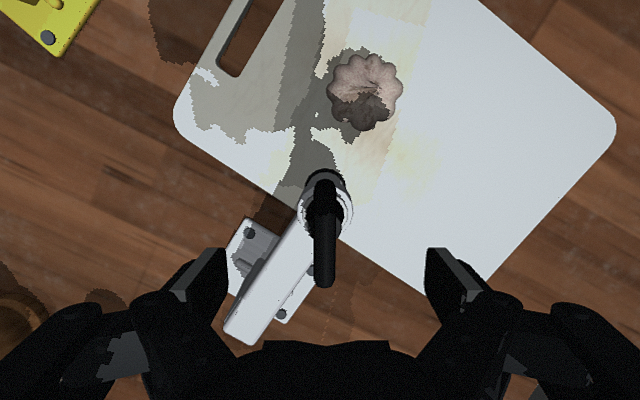

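The bar (u≈325, v 180–287) is upright in the image, midway between the fingers, so it lines up with the jaws. I'll re-measure from here.

Run:
```python
from h import *
np.set_printoptions(precision=4,suppress=True)
d=load("wrist2");ang=lambda v:np.degrees(np.arctan2(v[1],v[0]))
a=cast(d,324.5,287.5,.133);b=cast(d,326,179,.109)
print("bar",a,b,np.linalg.norm((a-b)[:2]),ang(a-b),(a+b)/2)
g=cv2.cvtColor(d["color"],cv2.COLOR_RGB2GRAY)
L=cv2.createLineSegmentDetector().detect(g)[0][:,0]
for l in L:
    if np.hypot(l[2]-l[0],l[3]-l[1])>25 and all((l[[0,2]]>215)&(l[[0,2]]<350)) and all((l[[1,3]]>180)&(l[[1,3]]<350)):
        p,q=cast(d,*l[:2],.083),cast(d,*l[2:],.083)
        s=1 if p[0]>q[0] else -1
        print(l.round(1),p,q,ang(s*(p-q)).round(2))
```

```text
bar [0.6582 0.2496 0.133 ] [0.6101 0.2251 0.109 ] 0.05400623623640664 26.959178467295192 [0.6342 0.2373 0.121 ]
[225.4 246.8 228.1 293.1] [0.6882 0.189  0.083 ] [0.7197 0.2047 0.083 ] 26.39
[229.2 308.1 246.7 273.1] [0.7305 0.2102 0.083 ] [0.6994 0.21   0.083 ] 0.49
[244.1 218.7 225.8 248.7] [0.6639 0.192  0.083 ] [0.6893 0.1898 0.083 ] -5.0
[223.5 331.2 250.1 345.5] [0.7501 0.2142 0.083 ] [0.7523 0.2365 0.083 ] 84.28
[286.1 322.5 314.  284.1] [0.7222 0.2515 0.083 ] [0.6852 0.2552 0.083 ] -5.69
[251.2 347.3 296.5 280.4] [0.7533 0.2379 0.083 ] [0.6883 0.2431 0.083 ] -4.57
[297.7 215.3 223.3 327.4] [0.6452 0.2225 0.083 ] [0.7472 0.2128 0.083 ] -5.42
[279.7 237.5 247.  218.8] [0.6648 0.2188 0.083 ] [0.663  0.1938 0.083 ] 85.81
[291.6 339.4 324.4 345.4] [0.7331 0.2614 0.083 ] [0.7265 0.2852 0.083 ] -74.29
[304.6 273.3 291.2 294.4] [0.6808 0.2456 0.083 ] [0.6999 0.2446 0.083 ] -2.86
[263.1 339.6 290.6 339.7] [0.7432 0.2429 0.083 ] [0.7338 0.2609 0.083 ] -62.44
[335.5 240.6 334.8 275.6] [0.6493 0.253  0.083 ] [0.6726 0.265  0.083 ] 27.22
[326.9 314.4 303.7 303.3] [0.7024 0.2745 0.083 ] [0.7021 0.2556 0.083 ] 88.99
```

Emit:
play_rows(motion=[[[-1,0.1,0,1.7,0,0,0],[-1,0.1,0,3.3,0,0,0],[-1,0.1,0,3.3,0,0,0],[-0.2,0.1,0,3.3,0,0,0],[0.5,0.1,0,3.3,0,0,0],[1,0.1,0,3.3,0,0,0],[1,0.1,0,3.3,0,0,0],[1,0.1,0,3.3,0,0,0],[1,0.1,0,3.3,0,0,0],[1,0.1,0,3.3,0,0,0]]], newtons=40)

```text
t: 3.75
tool_pos: [0.6352, 0.237, 0.115]
tool_rot: [-0.756, 3.047, -0.002]
contact_force: [0.8, -3.1, 3.4]
opening: 0.0109
```

Run:
```python
from h import *
from station import ctrl
d=ctrl.get_image("wrist");cv2.imwrite("pics/wrist3.png",d["color"][:,:,::-1]);np.savez("pics/wrist3.npz",**d)
o=ctrl.get_obs();print(o["t"],o["tool_pos"],toolyaw(o)%360,o["opening"],o["contact_force"],o["wrist_torque"])
```

```text
3.8 [0.63519756 0.23698467 0.11501711] 207.88556589366948 0.01105688999043573 [-0.09063161 -1.91392447  3.45707393] [-0.38370829 -0.09527641 -0.04308809]
```

View pics/wrist3.png

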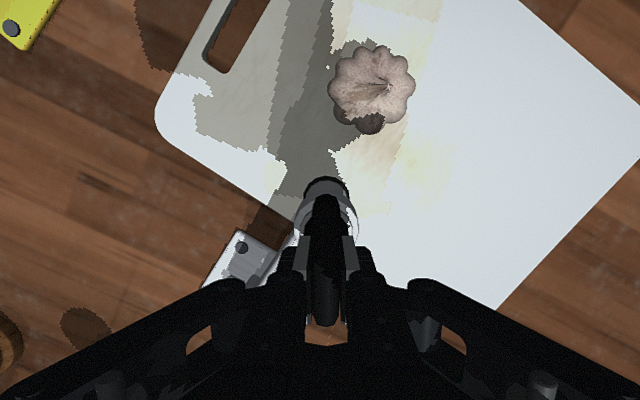

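Gripped, with the opening at 11 mm. Now I'll turn clockwise in two parts and watch the forces.

Emit:
play_rows(motion=[[[1,0,0,0,0,0,4],[1,0,0,0,0,0,8],[1,0,0,0,0,0,12],[1,0,0,0,0,0,16],[1,0,0,0,0,0,20],[1,0,0,0,0,0,24],[1,0,0,0,0,0,28],[1,0,0,0,0,0,32],[1,0,0,0,0,0,32],[1,0,0,0,0,0,32]]])

```text
t: 5.05
tool_pos: [0.6352, 0.2369, 0.115]
tool_rot: [0.111, 3.137, -0.002]
contact_force: [0.3, -4.1, 2.0]
opening: 0.011
```

Run:
```python
from h import *
from station import ctrl
for n in("wrist","top"):
    d=ctrl.get_image(n);cv2.imwrite(f"pics/{n}4.png",d["color"][:,:,::-1]);np.savez(f"pics/{n}4.npz",**d)
o=ctrl.get_obs();print(o["t"],o["tool_pos"],toolyaw(o)%360,o["opening"],o["contact_force"],o["wrist_torque"])
```

```text
5.15 [0.63524034 0.23683326 0.11503361] 175.91634136898148 0.011052683511965122 [ 1.51557854 -2.86836487  2.3038434 ] [-0.47847449 -0.04257411 -0.05299689]
```

View pics/wrist4.png

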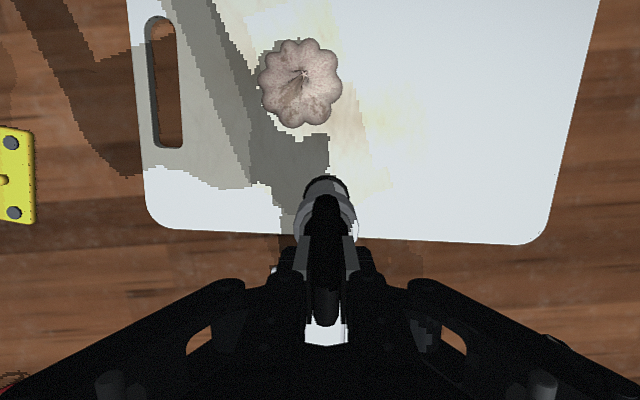

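The bar has followed and the tool is at yaw 175.9. That leaves 46.3° to reach 129.6, which is the arm direction of -5.4 less 45.

Emit:
play_rows(motion=[[[1,0,0,0,0,0,4],[1,0,0,0,0,0,8],[1,0,0,0,0,0,12],[1,0,0,0,0,0,16],[1,0,0,0,0,0,20],[1,0,0,0,0,0,24],[1,0,0,0,0,0,28],[1,0,0,0,0,0,32],[1,0,0,0,0,0,36],[1,0,0,0,0,0,40],[1,0,0,0,0,0,43],[1,0,0,0,0,0,45],[1,0,0,0,0,0,46.3],[1,0,0,0,0,0,46.3],[1,0,0,0,0,0,46.3]]])

```text
t: 7.02
tool_pos: [0.6352, 0.2367, 0.1151]
tool_rot: [1.336, 2.84, -0.0]
contact_force: [-0.2, -3.3, 2.4]
opening: 0.0113
```

Run:
```python
from h import *
from station import ctrl
for n in("wrist",):
    d=ctrl.get_image(n);cv2.imwrite(f"pics/{n}5.png",d["color"][:,:,::-1]);np.savez(f"pics/{n}5.npz",**d)
o=ctrl.get_obs();print(o["t"],o["tool_pos"],toolyaw(o)%360,o["opening"],o["contact_force"],o["wrist_torque"])
```

```text
7.075 [0.6351612  0.23673518 0.11503351] 129.62393364216527 0.01076631412990043 [ 0.19514337 -3.55177389  2.50753213] [-0.66419105  0.09193359  0.12490554]
```

View pics/wrist5.png

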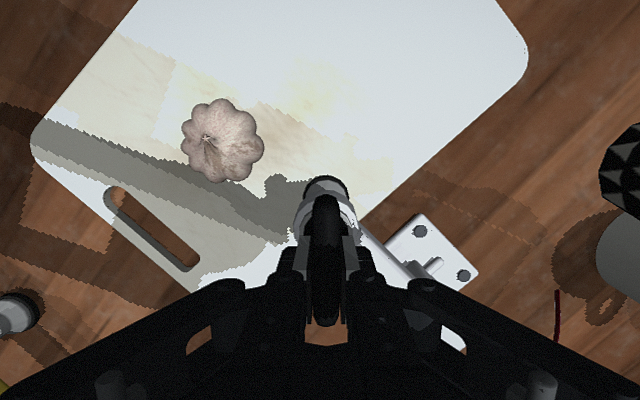

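At yaw 129.6 with the bar still square in the jaws. I'll open, rise and look.

Emit:
play_rows(motion=[[[0.6,0,0,0,0,0,0],[0.2,0,0,0,0,0,0],[-0.4,0,0,0,0,0,0],[-1,0,0,0,0,0,0],[-1,0,0,0,0,0,0],[-1,0,0,-3,0,0,0],[-1,0,0,-7,0,0,0],[-1,2,0,-12,0,0,0],[-1,3,0,-14,0,0,0],[-1,3,0,-14,0,0,0],[-1,3,0,-14,0,0,0]]])

```text
t: 8.45
tool_pos: [0.6149, 0.2595, 0.2521]
tool_rot: [1.337, 2.843, -0.005]
contact_force: [-0.5, -0.3, -0.5]
opening: 0.0851
```

Run:
```python
from h import *
from station import ctrl
for n in("wrist","top","scene"):
    d=ctrl.get_image(n);cv2.imwrite(f"pics/{n}6.png",d["color"][:,:,::-1]);np.savez(f"pics/{n}6.npz",**d)
o=ctrl.get_obs();print(o["t"],o["tool_pos"],toolyaw(o)%360,o["opening"],o["contact_force"])
d=load("wrist6");p=proj(d,[.6346,.237,.12]).astype(int);print(p)
x,y=p[0]-60,p[1]-60;print(x,y)
cv2.imwrite("pics/z6.png",cv2.resize(d["color"][y:y+120,x:x+120,::-1],(600,600),interpolation=0))
```

```text
8.6 [0.61498854 0.25933834 0.25200139] 129.58991571116388 0.08529860164601552 [-0.62750281  0.46413998  0.10648378]
[327 222]
267 162
```

View pics/z6.png

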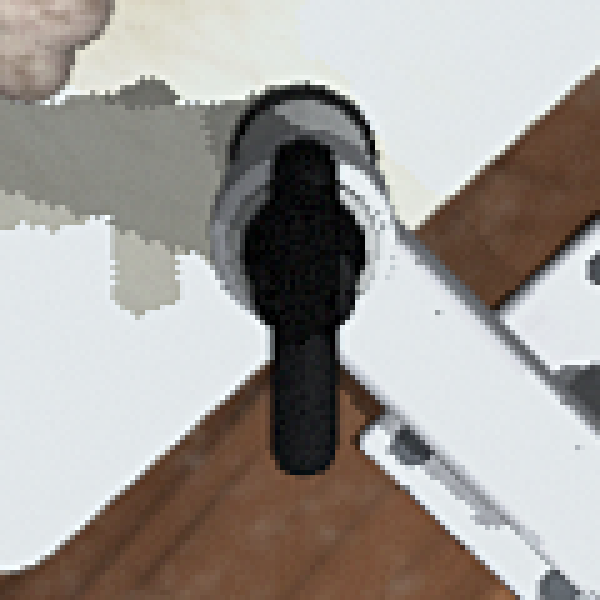

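View pics/wrist6.png

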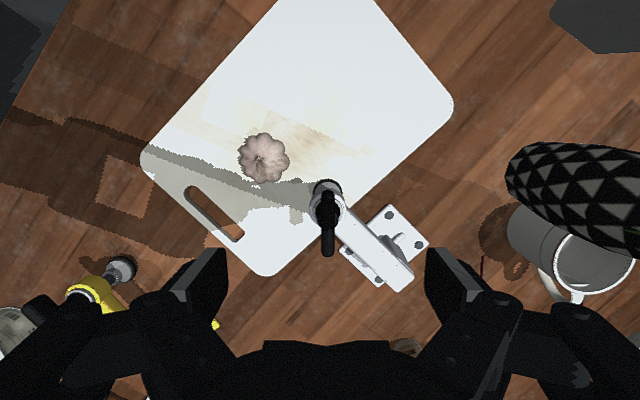

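View pics/scene6.png

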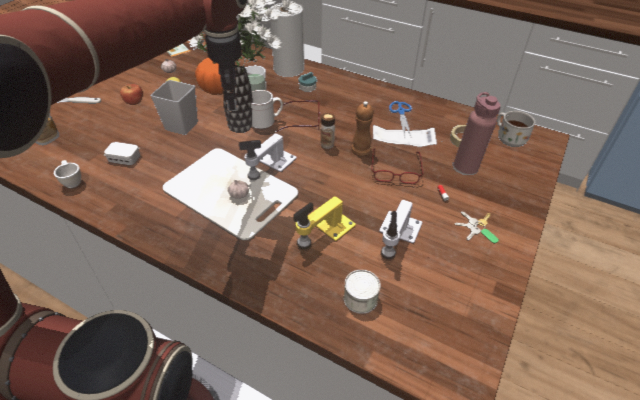

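Run:
```python
from h import *
np.set_printoptions(precision=4,suppress=True)
d=load("wrist6");ang=lambda v:np.degrees(np.arctan2(v[1],v[0]))
f=lambda u,v:(267+(u+.5)/5-.5,162+(v+.5)/5-.5)
a=cast(d,*f(303,474),.133);b=cast(d,*f(306,140),.109)
print("bar",a,b,np.linalg.norm((a-b)[:2]),ang(a-b),(a+b)/2)
g=cv2.cvtColor(d["color"],cv2.COLOR_RGB2GRAY)
L=cv2.createLineSegmentDetector().detect(g)[0][:,0]
for l in L:
    if np.hypot(l[2]-l[0],l[3]-l[1])>18 and all((l[[0,2]]>310)&(l[[0,2]]<430)) and all((l[[1,3]]>180)&(l[[1,3]]<300)):
        p,q=cast(d,*l[:2],.083),cast(d,*l[2:],.083)
        s=1 if p[0]>q[0] else -1
        print(l.round(1),np.r_[p[:2],q[:2]],ang(s*(p-q)).round(2))
for n in("wrist1","wrist6","scene0","scene6","top0"):
    d=load(n);c=d["color"].astype(int);g=cv2.cvtColor(d["color"],cv2.COLOR_RGB2GRAY)
    # garlic-side board corners: long board edges
    L=cv2.createLineSegmentDetector().detect(g)[0][:,0]
    for l in L:
        p,q=cast(d,*l[:2],.01),cast(d,*l[2:],.01)
        if np.linalg.norm(p-q)>.08 and all((p[:2]>[.40,.08])&(p[:2]<[.72,.45])&(q[:2]>[.40,.08])&(q[:2]<[.72,.45])): 
            if p[0]>q[0]:p,q=q,p
            print(n,np.r_[p[:2],q[:2]].round(3),ang(q-p).round(2))
```

```text
bar [0.6515 0.2167 0.133 ] [0.6177 0.2585 0.109 ] 0.05374965561492534 -51.05507562550259 [0.6346 0.2376 0.121 ]
[341.3 212.3 333.4 230.1] [0.6469 0.2444 0.6529 0.225 ] -72.8
[428.8 242.5 390.9 204.1] [0.7364 0.2766 0.6791 0.282 ] -5.45
[388.8 203.9 366.  224.8] [0.6775 0.2809 0.6745 0.2502] 84.58
[335.  234.  373.7 268.8] [0.6568 0.2228 0.7128 0.2188] -4.01
[338.9 251.  376.2 286.3] [0.6719 0.211  0.7283 0.2053] -5.78
[407.8 261.5 429.2 244.1] [0.7344 0.2475 0.738  0.2755] 82.72
[397.4 292.3 413.6 278.5] [0.7505 0.2144 0.7526 0.2372] 84.79
[397.5 243.5 407.3 261. ] [0.7126 0.2554 0.7336 0.2476] -20.44
[413.8 275.  347.4 210.1] [0.7499 0.2402 0.65   0.25  ] -5.59
[423.2 294.3 425.7 249.2] [0.7733 0.2301 0.7392 0.2692] -48.92
[371.6 215.3 385.6 201.9] [0.6721 0.2612 0.6736 0.2804] 85.63
wrist1 [0.651 0.106 0.666 0.22 ] 82.96
wrist1 [0.507 0.143 0.59  0.133] -6.9
wrist1 [0.458 0.116 0.637 0.095] -7.0
wrist1 [0.67  0.261 0.687 0.393] 82.88
wrist1 [0.438 0.163 0.463 0.366] 83.06
wrist1 [0.487 0.433 0.632 0.415] -7.1
wrist1 [0.419 0.329 0.42  0.436] 89.85
wrist6 [0.651 0.106 0.662 0.192] 8
[... 423 characters left out ...]
133] -6.53
scene0 [0.41  0.433 0.41  0.33 ] -89.63
scene6 [0.653 0.107 0.666 0.223] 83.44
scene6 [0.433 0.127 0.468 0.418] 83.04
scene6 [0.444 0.115 0.635 0.093] -6.49
scene6 [0.675 0.297 0.688 0.412] 83.59
scene6 [0.479 0.435 0.684 0.409] -7.16
scene6 [0.688 0.183 0.699 0.263] 82.34
scene6 [0.508 0.141 0.59  0.132] -6.29
scene6 [0.442 0.151 0.538 0.187] 20.53
scene6 [0.443 0.14  0.588 0.183] 16.61
scene6 [0.41  0.433 0.411 0.329] -89.44
top0 [0.653 0.109 0.667 0.226] 83.26
top0 [0.674 0.279 0.688 0.399] 83.36
top0 [0.445 0.119 0.637 0.096] -6.96
top0 [0.435 0.137 0.471 0.43 ] 83.11
top0 [0.485 0.435 0.673 0.413] -6.81
top0 [0.506 0.123 0.586 0.113] -7.35
top0 [0.415 0.442 0.417 0.334] -89.3
```

Run:
```python
from station import ctrl
print(ctrl.finish_job())
```

```text
the job is handed in; nothing more can be done
None
```

I gripped the wing nut on the clamp over the board, turned it clockwise about 78°, let go, raised the arm clear and handed the job in. The clock read 8.6 s at the last check.

- **Wing nut:** it started about 33° short of touching. The arm lies at about -5.5°. The bar ended at -50.4° by the tool's heading before release, and at -51.0° in the picture after it. That puts the nut about 45° past touching, to within about 1°; the two readings differ by 0.6°.
- **Board:** most of its edges read the same before and after, within about 2 mm and 0.5°, so it shows no movement. One short edge fit differed by 3 mm, as its end was detected at a different point.
- **Other things:** the spare clamp and the yellow look-alike were not touched and looked the same in the scene image. Forces stayed around 5 N or less at the readings I took, and were near zero after release.

No check failed. I did not measure the foot's contact with the board directly; I judged it from the nut's angle.

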